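Isolate the bottle labeller and hold its sprung pressure arm back

ROBOT

A 6-joint arm with a two-finger parallel gripper is mounted at the origin on the work surface. World frame = base frame: x ahead of the robot, y to its left, z up, the work surface at z = 0. Lengths are in m, angles in rad, forces in N, time in s.
With the tool pointing down it reaches from about 0.3 to 0.875 m from the base axis. Payload 6.4 kg.
Tool frame: the origin (TCP) lies on the mounting face of the last link; the fingertips stand 173 mm ahead of it and the grasp point (between the pads) lies 155 mm ahead of it; y points along the fingers, x is the direction in which the jaws open and shut, and the axes are right-handed (so a half turn about y gives the same grasp; the last joint's range is limited). The gripper opens to 85 mm and grips with 20 to 120 N. Pads are 22 mm wide; open, the fingers measure 114 mm over their backs; the gripper's body (76 mm by 85 mm) begins 54 mm behind the grasp point. The pads swing forward as they close: fully open they stand 13 mm farther back than shut.
Start: joints at [0.974, 0.181, 1.607, -0, 1.354, -0.206], TCP at [0.219, 0.532, 0.405] pointing down, gripper open.
Joint ranges: [-2.99, 2.99], [-0.89, 2.07], [0.3, 2.58], [-1.14, 4.28], [0, 2.63], [-3.12, 3.12]. Speed limits (rad/s): [2.57, 2.57, 3.01, 3.14, 3.14, 3.14].

INTERFACE

Orientations are given as a unit quaternion [w, x, y, z].
In Python, from bench import * gives the robot as it stands.
- The arm moves only by the tool move_arm, never from a script. Its argument "moves" is a list of rows, each a list of 3 entries, a list of its own where there are three numbers: the opening, from 0 (shut) to 1 (fully open), then the shift along the tool's x, y, z in m, then the turn, a rotation vector about the tool's x, y, z in rad. In form: [[gripper, [x, y, z], [ax, ay, az]], ...]. A call has 1 to 8 rows; each row shifts and turns the commanded pose from where the row before left it, along the tool's axes as they then stand; what a row does not reach is not made up. A row lasts 1/12 s, in which the tool goes at most 41.7 mm and 7.16 degrees, less where a joint would pass 70% of its speed; a pose out of reach is approached as far as the arm can. A call is refused whole if a number of a shift passes 0.0417 or a number of a turn 0.125, either way. A call with a gripper value outside its range is refused whole. The fingers move at their own pace and stop on an object; the grip force is fixed at half the most. Time passes only in rows, so rows that do not move let the fingers close. It gives the time, the measured TCP pose, the force and the opening at its end, in the units of the state.
- get_obs(): the state, without advancing time (a new reading comes with each control period).
- camera(name): name is "scene" or "side" or "wrist"; returns a dict with "pixels" (420x560x3 uint8, red, green, blue), "z_map" (420x560 float32, m along the optical axis (not along the pixel's ray), 0 where there is no reading), "fov_y" (degrees; the focal length in pixels is half the picture's height over the tangent of half this angle, whatever the lens; pixels are square), "cx", "cy" (the principal point, pixels), "cam_to_world" (4x4, takes a point from camera to world coordinates). Camera axes: x right, y down, z forward; pixel columns grow to the right and rows downward; lengths in m; the calibration is good to about 2 mm. A picture is of the moment at which its call begins.
- hand_in(): hands the job in, once; it reports no verdict.
The state is a dict: "time_s": time; "q": joint angles; "dq": joint speeds; "joint_efforts": joint torques, N m; "eef_pos": TCP position; "eef_rot": TCP orientation; "wrist_force": force on the tool from outside, world axes, zero at the start; "torque": the same for the moment, N m; "opening": opening from 0.0 (shut) to 1.0 (fully open).
Only numpy, scipy, OpenCV 4.12 (cv2) and the standard library are available. Lean on these libraries where they do the work, as an engineer would, in place of code of your own. Each camera call takes 0.05 s, during which the arm holds its last target. There are 200 camera calls.

TASK

Make the bottle labelling jig safe and hold it open for a colleague: first turn the red isolator handle clockwise from its green on mark until it clicks fully home at the white off mark, and only then push the orange post of the sprung yellow pressure arm back, away from the bottle, past its ratchet click until it stands over the blue band. It does not latch, so finish while still holding it there with the gripper. Leave the bottle, and everything else loose on the table, standing and lying where it is.

Things in the scene. Friction and masses are not known exactly. Their poses are not given: they have to be found in the camera images.
- labeller: labelling jig, fixed: aluminium deck 250 (x) by 220 mm (y), 12 mm thick. Origin on the table, z up. From it in mm: deck middle x 10, y -5; arm pivot 0, -85; bottle -45, 0; paper label spool (62 across, top at 82) -78, -78; arm post at rest 0, +80. The arm is pushed towards the jig's +x, away from the bottle. A blue arc on the deck, 165 mm from the pivot, shows where to hold the post
- pivot_top (a point): point on the arm's vertical pivot axis, 63 mm above the table
- press_arm (a joint): yellow arm's angle, rad: 0 at rest (arm along the jig's +y), growing clockwise from above, stop at 0.72. A spring drives it back to 0: about 4 N at the post at rest, 9 N at the stop. A sprung brass pawl rides over a tooth: about 11 N in all at 0.27, easing to 3 N or so at 0.43 (the click), 8 N again from 0.5; it does not latch and the arm springs back if released. The blue band spans 0.52 to 0.72
- post_top (a point): centre of the top of the orange upright post at the arm's end: 22 mm diameter, 165 mm from the pivot, standing from 63 to 124 mm above the table. The yellow arm under it is 18 mm wide, its top at 63 mm. A black roller, 24 mm across, top at 105 mm, stands on the arm 85 mm from the pivot. Push the post from its bottle side, or grip it from above
- isolator: power isolator, fixed: grey box 110 x 110 mm, 55 mm high, with a yellow top plate bearing a green dot (on) at the box's +x side and a white dot (off) 60 degrees clockwise from it seen from above, and the red handle on a vertical axis at its middle. Origin at the centre of its underside
- iso_handle (a joint): red handle's angle, rad: 0 = on (pointer at the green dot), 1.047 = off (pointer at the white dot), growing clockwise from above, with a stop at each end. A sprung detent resists at about 0.19 and 0.86 and snaps the handle home beyond them; turning takes under 0.2 N m
- handle_grip (a point): point on the red handle's vertical axis, 92 mm above the table: the handle is an upright blade 62 mm long (this point's x, white pointer line on top at the +x end), 16 mm thick (y), from 65 to 109 mm above the table, over a black disc whose top is at 65 mm. x turns with the handle
- nest_bottle: small amber glass bottle, 60 mm across, 125 mm tall, standing between three short pins on the labelling jig, beside the rubber roller; origin at the centre of its foot
- next_bottle: another such amber bottle, 60 mm across, 125 mm tall, standing on the table beyond the jig; origin at the centre of its foot
- oil_bottle: green glass bottle, 52 mm across, 110 mm tall, on the table; origin at the centre of its foot
- label_roll: white paper-coloured ring-shaped label roll, 72 mm across, 40 mm tall, lying flat on the table; origin at the centre of its underside
- cork: cork stopper, 28 mm across, 30 mm tall, standing on the jig's deck, near its (-x, +y) corner; origin at the centre of its foot
- screwdriver: screwdriver lying on the table to the robot's left, clear of the work
- wrench: wrench lying on the table to the robot's right, clear of the work

How it is judged:
By the outcome, as a careful person would: the job done as asked, in the order asked, and still so for the second after the job is handed in, while the arm keeps its last pose, push and grip.
It also fails if it takes over 51 s, if anything falls off the work surface, if the arm or the gripper's body presses on something with over 40 N, if the wrist force passes 120 N, or if a joint passes its speed limit or range.

## Working session

There is one attempt and no reset: what is moved stays moved. The work goes in short steps, Python scripts to look and compute and a tool call to move; the robot and the scene stay as the last step left them, time stands still between calls to the robot, and variables do not carry over. Pictures are saved under pics/ and viewed, about 8 in all and at most 12, crops included, and the job is handed in when it is done.

Besides the shell and the picture viewer there is one more tool, called as name(argument=value, ...), one argument or row to a line, values as JSON. move_arm: Moves the arm, as the interface text tells. Its arguments: {"type":"object","properties":{"moves":{"type":"array","items":{"type":"array"}}},"required":["moves"]}

```bash
mkdir -p pics; python3 - <<'E'
from bench import *
import numpy as np, cv2
for n in ("scene","side"):
    c=camera(n); np.savez(f"pics/{n}0.npz",**c)
    cv2.imwrite(f"pics/{n}0.png",c["pixels"][:,:,::-1]); print(n,c["fov_y"],c["cx"],c["cy"],np.round(c["cam_to_world"],3).tolist())
print(get_obs())
E
```

```text
scene 57.08429786824293 276.48859650263677 211.4784379920941 [[-0.806, 0.39, -0.446, 1.139], [0.592, 0.555, -0.584, 0.763], [0.019, -0.735, -0.678, 0.987], [0.0, 0.0, 0.0, 1.0]]
side 42.596722766627764 280.35856764748195 216.37356183732405 [[0.681, -0.433, 0.59, -0.379], [-0.732, -0.39, 0.559, -0.928], [-0.012, -0.813, -0.583, 1.046], [0.0, 0.0, 0.0, 1.0]]
{'time_s': 0.1, 'q': array([ 9.73738792e-01,  1.81484068e-01,  1.60789224e+00,  5.48170865e-06,
        1.35380562e+00, -2.06286932e-01]), 'dq': array([-4.07235773e-05, -1.94403777e-03, -2.69112641e-03,  5.78626959e-04,
        1.04084050e-03,  2.99319721e-05]), 'joint_efforts': array([-3.93656028e-04, -4.45868325e+01, -3.52239275e+01, -4.13126791e-04,
        4.05389612e-03, -2.68809231e-05]), 'eef_pos': array([0.21886695, 0.5314767 , 0.40387191]), 'eef_rot': array([-0.58735017,  0.58776738,  0.392892  , -0.39393548]), 'wrist_force': array([ 0.51415992, -0.11872474, -0.27185657]), 'torque': array([0.00349308, 0.00585872, 0.00516366]), 'opening': 1.0024523029198804}
```

View pics/scene0.png

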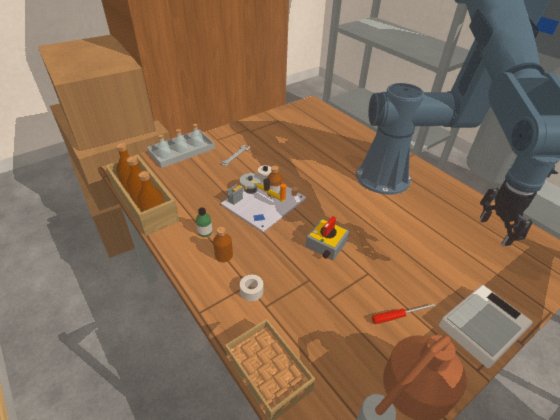

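View pics/side0.png

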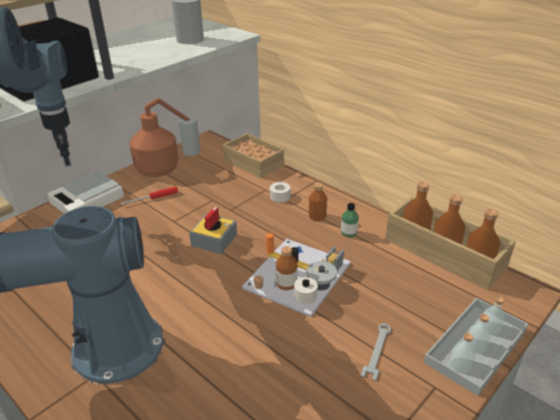

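The scene view shows the jig around (262,200), with its orange post at (283,192), and the isolator at (328,235). The side view shows the post at (270,243) and the isolator at (214,230). Next I'll enlarge both and measure by depth.

```bash
cat > h.py <<'E'
import numpy as np, cv2
def cloud(c):
    h,w=c["z_map"].shape; f=h/2/np.tan(np.radians(c["fov_y"])/2)
    u,v=np.meshgrid(np.arange(w),np.arange(h)); z=c["z_map"]
    P=np.stack([(u-c["cx"])/f*z,(v-c["cy"])/f*z,z,np.ones_like(z)],-1)
    return (P@np.asarray(c["cam_to_world"]).T)[...,:3]
E
python3 - <<'E'
from h import *
out=[]
for n,(x0,y0,w,h) in dict(scene=(190,150,170,120),side=(180,190,180,127)).items():
    c=dict(np.load(f"pics/{n}0.npz")); im=c["pixels"]; P=cloud(c)
    out.append(cv2.resize(im[y0:y0+h,x0:x0+w],(560,int(h*560/w)),interpolation=cv2.INTER_CUBIC)[:295])
    hsv=cv2.cvtColor(im,cv2.COLOR_RGB2HSV); H,S,V=hsv[...,0].astype(int),hsv[...,1],hsv[...,2]
    roi=np.zeros(H.shape,bool); roi[y0:y0+h,x0:x0+w]=1; roi&=c["z_map"]>0
    for k,m in dict(red=((H<4)|(H>174))&(S>190)&(V>90),orange=(H>5)&(H<14)&(S>220)&(V>180),yellow=(H>20)&(H<32)&(S>170)&(V>120),blue=(H>100)&(H<125)&(S>150),green=(H>40)&(H<85)&(S>120)).items():
        nn,lab,st,_=cv2.connectedComponentsWithStats((m&roi).astype(np.uint8))
        for i in range(1,nn):
            if st[i,4]<6: continue
            Q=P[lab==i]; print(n,k,st[i].tolist(),"med",np.round(np.median(Q,0),3),"lo",np.round(Q.min(0),3),"hi",np.round(Q.max(0),3))
cv2.imwrite("pics/crop0.png",np.vstack(out)[:,:,::-1])
E
```

```text
scene red [325, 218, 10, 17, 56] med [0.45  0.153 0.101] lo [0.425 0.136 0.069] hi [0.479 0.164 0.112]
scene yellow [257, 184, 7, 6, 27] med [ 0.498 -0.182  0.064] lo [ 0.491 -0.2    0.058] hi [ 0.505 -0.167  0.069]
scene yellow [266, 190, 14, 10, 58] med [ 0.484 -0.117  0.063] lo [ 0.47  -0.148  0.057] hi [ 0.496 -0.086  0.069]
scene yellow [310, 220, 37, 27, 333] med [0.456 0.16  0.058] lo [0.389 0.088 0.052] hi [0.506 0.205 0.067]
```

View pics/crop0.png

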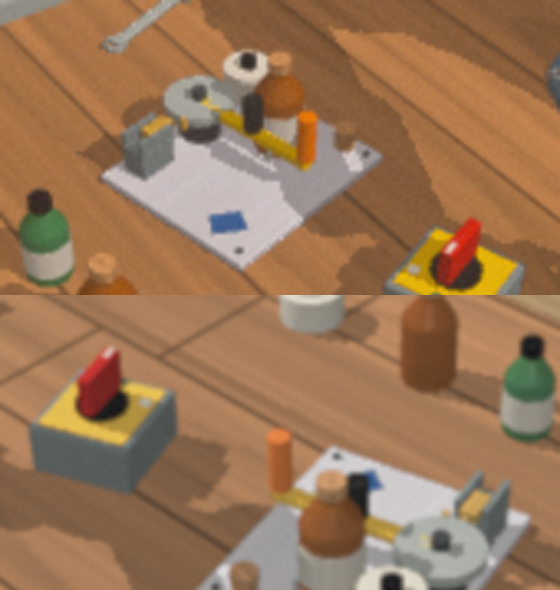

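The crop shows the blade standing on the yellow plate. The white off dot is left of it in the scene view and right of it in the side view. The orange post is at the near end of the arm, and the blue patch is on the +x side.

```bash
python3 - <<'E'
from h import *
R=lambda a:np.round(a,3).tolist()
for n,(x0,y0,w,h) in dict(scene=(190,150,170,120),side=(180,190,180,127)).items():
    c=dict(np.load(f"pics/{n}0.npz")); im=c["pixels"]; P=cloud(c); z=P[...,2]
    hsv=cv2.cvtColor(im,cv2.COLOR_RGB2HSV); H,S,V=[hsv[...,i].astype(int) for i in range(3)]
    roi=np.zeros(H.shape,bool); roi[y0:y0+h,x0:x0+w]=1; roi&=c["z_map"]>0
    # deck
    d=roi&(abs(z-.012)<.004)&(S<60); 
    r=cv2.minAreaRect(P[d][:,:2].astype(np.float32)*1000); print(n,"deck",r)
    b=roi&(H>95)&(H<130)&(S>100)&(abs(z-.012)<.01); print("blue",b.sum(),R(P[b].mean(0)),R(P[b].min(0)),R(P[b].max(0)))
    o=roi&(H>3)&(H<16)&(S>190)&(V>140)&(z>.07)
    nn,lab,st,_=cv2.connectedComponentsWithStats(o.astype(np.uint8))
    for i in range(1,nn):
        if st[i,4]>8:
            Q=P[lab==i]; print("orange",st[i].tolist(),R(np.median(Q,0)),R(Q.min(0)),R(Q.max(0)),"top",R(Q[Q[:,2]>.115].mean(0)))
    y=roi&(H>17)&(H<33)&(S>130)&(abs(z-.063)<.006)&(P[...,1]<.03)
    Q=P[y]; print("arm",y.sum(),R(Q.mean(0)),R(cv2.fitLine(Q[:,:2].astype(np.float32),cv2.DIST_HUBER,0,.002,.002).ravel()))
    Q=P[roi&(z>.045)&(z<.062)&(P[...,1]>.06)]; print("iso",len(Q),cv2.minAreaRect(Q[:,:2].astype(np.float32)*1000))
    dd=roi&(abs(z-.057)<.006)&(P[...,1]>.06)&(S<110)&(V>120); print("white",[R(p) for p in P[dd]][:12])
    rr=roi&((H<6)|(H>172))&(S>150)&(z>.066)&(P[...,1]>.06); Q=P[rr]; print("red",len(Q),R(Q.mean(0)),cv2.minAreaRect(Q[:,:2].astype(np.float32)*1000))
    T=roi&(z>.104)&(P[...,1]>.06)&(z<.118); Q=P[T]; print("redtop",len(Q),R(Q.mean(0)),cv2.minAreaRect(Q[:,:2].astype(np.float32)*1000), R(cv2.fitLine(Q[:,:2].astype(np.float32),cv2.DIST_HUBER,0,.002,.002).ravel()))
    pw=T&(S<110); print("pointer",R(P[pw].mean(0)))
E
```

```text
scene deck ((483.1761474609375, -201.1029052734375), (543.21875, 738.2232666015625), 40.421085357666016)
blue 41 [0.571, -0.089, 0.014] [0.553, -0.103, 0.01] [0.586, -0.074, 0.019]
orange [273, 173, 9, 10, 56] [0.445, -0.148, 0.103] [0.424, -0.161, 0.087] [0.461, -0.137, 0.121] top [0.446, -0.154, 0.119]
orange [280, 183, 6, 16, 74] [0.476, -0.072, 0.105] [0.431, -0.142, 0.071] [0.484, -0.066, 0.128] top [0.473, -0.076, 0.123]
orange [327, 216, 9, 7, 23] [0.429, 0.141, 0.11] [0.419, 0.13, 0.097] [0.46, 0.15, 0.115] top [0.426, 0.137, 0.115]
orange [326, 223, 6, 13, 15] [0.464, 0.159, 0.095] [0.448, 0.153, 0.071] [0.475, 0.163, 0.113] top [nan, nan, nan]
orange [219, 235, 12, 12, 112] [0.765, 0.006, 0.09] [0.742, -0.009, 0.075] [0.784, 0.016, 0.107] top [nan, nan, nan]
arm 141 [0.506, -0.159, 0.063] [0.5649999976158142, -0.824999988079071, 0.5059999823570251, -0.1589999943971634]
iso 619 ((449.58831787109375, 145.988525390625), (114.8605728149414, 111.40296173095703), 19.803136825561523)
white [[0.413, 0.077, 0.052], [0.422, 0.081, 0.056], [0.414, 0.087, 0.056], [0.429, 0.083, 0.056],
[... 1008 characters left out ...]
0.472, 0.209, 0.052], [0.466, 0.207, 0.052], [0.459, 0.203, 0.054], [0.454, 0.202, 0.053], [0.486, 0.152, 0.061], [0.444, 0.2, 0.052], [0.512, 0.126, 0.051], [0.512, 0.121, 0.054], [0.435, 0.194, 0.056], [0.51, 0.118, 0.053], [0.512, 0.116, 0.053]]
red 179 [0.44, 0.136, 0.092] ((445.74957275390625, 142.93080139160156), (67.36495208740234, 22.7293701171875), 22.088668823242188)
redtop 68 [0.447, 0.141, 0.108] ((447.5157775878906, 141.24588012695312), (65.43073272705078, 18.004070281982422), 18.438961029052734) [0.9549999833106995, 0.29600000381469727, 0.45500001311302185, 0.14300000667572021]
pointer [0.467, 0.151, 0.109]<stdin>:15: RuntimeWarning: Mean of empty slice.
  ret = um.true_divide(
```

```bash
cat >> h.py <<'E'
from scipy.spatial.transform import Rotation as Ro
def plan(pos,yx):
    """shift in present tool axes to pos; turn about tool z to bring tool x to world yaw yx (mod pi); tilt"""
    from bench import get_obs
    o=get_obs(); q=o["eef_rot"]; R=Ro.from_quat([q[1],q[2],q[3],q[0]]).as_matrix()
    a=np.arctan2(R[1,0],R[0,0]); d=(yx-a+np.pi/2)%np.pi-np.pi/2
    print("t",round(o["time_s"],2),"pos",np.round(o["eef_pos"],4),"toolx yaw",round(a,3),"toolz",np.round(R[:,2],3),"q6",round(o["q"][5],2),"F",np.round(o["wrist_force"],1),"open",round(o["opening"],3))
    Rn=np.c_[[np.cos(a+d),np.sin(a+d),0],[np.sin(a+d),-np.cos(a+d),0],[0,0,-1]]
    print("turn about tool z",round(-d,3),"shift now",np.round(R.T@(np.array(pos)-o["eef_pos"]),4),"shift after turn",np.round(Rn.T@(np.array(pos)-o["eef_pos"]),4))
    print("full rotvec to upright target",np.round(Ro.from_matrix(R.T@Rn).as_rotvec(),4))
def ray(c,u,v,z):
    f=c["pixels"].shape[0]/2/np.tan(np.radians(c["fov_y"])/2); M=np.asarray(c["cam_to_world"])
    d=M[:3,:3]@[(u-c["cx"])/f,(v-c["cy"])/f,1]; return M[:3,3]+d*(z-M[2,3])/d[2]
E
python3 - <<'E'
from h import *
c=dict(np.load("pics/scene0.npz"))
for u,v in [(102,177),(243,268),(382,157)]: print("deck corner",ray(c,u/3.294+190,v/3.294+150,.012).round(3))
c2=dict(np.load("pics/side0.npz"))
print("post top scene",ray(c,190+308/3.294,150+116/3.294,.124).round(3),"side",ray(c2,180+279/3.111,190+(435-295)/3.111,.124).round(3))
plan([.449,.145,.33],.32+np.pi/2)
E
```

```text
deck corner [ 0.645 -0.234  0.012]
deck corner [ 0.596 -0.02   0.012]
deck corner [ 0.357 -0.075  0.012]
post top scene [ 0.469 -0.078  0.124] side [ 0.469 -0.082  0.124]
t 0.1 pos [0.2189 0.5315 0.4039] toolx yaw 1.18 toolz [-0.925  0.381  0.   ] q6 -0.21 F [ 0.5 -0.1 -0.3] open 1.002
turn about tool z -0.711 shift now [-0.2696  0.0742 -0.36  ] shift after turn [-0.4392  0.0969  0.0739]
full rotvec to upright target [-1.4992 -0.5551 -0.5572]
```

The tool's y axis points down, along the fingers, so I'll correct the helper. The jig's yaw comes out at about 0.226 rad.

```bash
python3 - <<'E'
s=open('h.py').read()
s=s.replace('Rn=np.c_[[np.cos(a+d),np.sin(a+d),0],[np.sin(a+d),-np.cos(a+d),0],[0,0,-1]]','Rn=np.c_[[np.cos(a+d),np.sin(a+d),0],[0,0,-1],[-np.sin(a+d),np.cos(a+d),0]]')
s=s.replace('"toolz",np.round(R[:,2],3)','"tooly",np.round(R[:,1],3)').replace('turn about tool z','turn about tool y')
open('h.py','w').write(s)
E
python3 -c "
from h import *
plan([.449,.145,.33],.32+np.pi/2)"
```

```text
t 0.1 pos [0.2189 0.5315 0.4039] toolx yaw 1.18 tooly [-0.001 -0.001 -1.   ] q6 -0.21 F [ 0.5 -0.1 -0.3] open 1.002
turn about tool y -0.711 shift now [-0.2696  0.0742 -0.36  ] shift after turn [-0.4392  0.0739 -0.0969]
full rotvec to upright target [-0.0009 -0.7108 -0.0014]
```

move_arm(
  moves=[
    [1,[-0.03,0,-0.04],[0,0,0]],
    [1,[-0.03,0,-0.04],[0,0,0]],
    [1,[-0.03,0,-0.04],[0,0,0]],
    [1,[-0.03,0.005,-0.04],[0,0,0]],
    [1,[-0.03,0.005,-0.04],[0,0,0]],
    [1,[-0.03,0.01,-0.04],[0,0,0]],
    [1,[-0.03,0.01,-0.04],[0,0,0]],
    [1,[-0.03,0.01,-0.04],[0,0,0]],
  ],
)

```text
time_s: 0.77
eef_pos: [0.3883, 0.2458, 0.3715]
eef_rot: [-0.588, 0.588, 0.394, -0.393]
wrist_force: [0.5, 0.1, -0.8]
opening: 1.003
```

move_arm(
  moves=[
    [1,[-0.01,0.01,-0.02],[0,-0.1,0]],
    [1,[0,0.01,0],[0,-0.1,0]],
    [1,[0,0.01,0],[0,-0.1,0]],
    [1,[0,0,0],[0,-0.1,0]],
    [1,[0,0,0],[0,-0.1,0]],
    [1,[0,0,0],[0,-0.1,0]],
    [1,[0,0,0],[0,-0.1,0]],
    [1,[0,0,0],[0,0,0]],
  ],
)

```text
time_s: 1.43
eef_pos: [0.4025, 0.2307, 0.3415]
eef_rot: [0.416, -0.416, -0.571, 0.572]
wrist_force: [-0.6, -0.1, -0.2]
opening: 0.998
```

```bash
python3 - <<'E'
from bench import *
from h import *
plan([.449,.145,.247],.32+np.pi/2)
c=camera("wrist"); np.savez("pics/w1.npz",**c); cv2.imwrite("pics/w1.png",c["pixels"][:,:,::-1])
P=cloud(c); T=(P[...,2]>.1)&(P[...,2]<.116)&(abs(P[...,0]-.449)<.06)&(abs(P[...,1]-.145)<.06)
print(T.sum(),cv2.minAreaRect(P[T][:,:2].astype(np.float32)*1000))
E
```

```text
t 1.43 pos [0.4025 0.2307 0.3415] toolx yaw 1.883 tooly [-0.001 -0.    -1.   ] q6 -1.62 F [-0.6 -0.1 -0.2] open 0.998
turn about tool y -0.007 shift now [-0.0958  0.0945 -0.018 ] shift after turn [-0.0959  0.0945 -0.0172]
full rotvec to upright target [-0.0009 -0.0074  0.    ]
2167 ((444.645751953125, 146.42538452148438), (57.11138916015625, 16.313587188720703), 19.25530242919922)
```

View pics/w1.png

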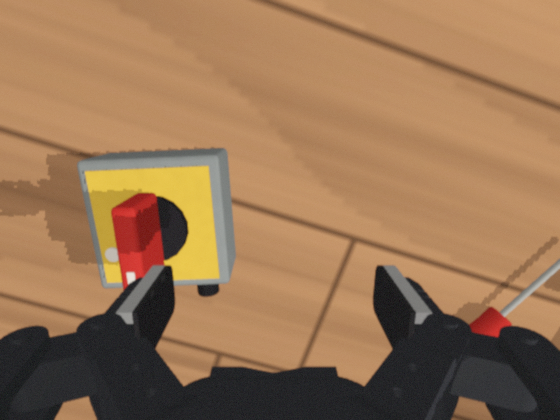

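The picture shows the blade at (140,245), pointer end towards the bottom left. The white dot is at (112,255), and the black disc is below the blade. Next I go over it, descend and grip.

move_arm(
  moves=[
    [1,[-0.0315,0,-0.0057],[0,0,0]],
    [1,[-0.0315,0,-0.0058],[0,0,0]],
    [1,[-0.0315,0,-0.0058],[0,0,0]],
    [1,[0,0,0],[0,0,0]],
    [1,[0,0.03,0],[0,0,0]],
    [1,[0,0.03,0],[0,0,0]],
    [1,[0,0.02,0],[0,0,0]],
    [1,[0,0.0145,0],[0,0,0]],
  ],
)

```text
time_s: 2.15
eef_pos: [0.4467, 0.1461, 0.2451]
eef_rot: [0.419, -0.417, -0.57, 0.571]
wrist_force: [-0.4, 0.3, -1.1]
opening: 1.001
```

move_arm(
  moves=[
    [0.5,[0,0,0],[0,0,0]],
    [0.3,[0,0,0],[0,0,0]],
    [0,[0,0,0],[0,0,0]],
    [0,[0,0,0],[0,0,0]],
    [0,[0,0,0],[0,0,0]],
    [0,[0,0,0],[0,0,0]],
    [0,[0,0,0],[0,0,0]],
    [0,[0,0,0],[0,0,0]],
  ],
)

```text
time_s: 2.82
eef_pos: [0.4484, 0.1461, 0.2486]
eef_rot: [-0.417, 0.418, 0.571, -0.571]
wrist_force: [-1.5, 0.6, 6.4]
opening: 0.177
```

```bash
python3 -c "
from h import *
from bench import *
plan([.448,.146,.247],.33+np.pi/2); print(get_obs()['torque'])"
```

```text
t 2.82 pos [0.4484 0.1461 0.2486] toolx yaw 1.88 tooly [ 0.002  0.    -1.   ] q6 -1.82 F [-1.5  0.6  6.4] open 0.177
turn about tool y -0.021 shift now [0.     0.0016 0.0004] shift after turn [0.     0.0016 0.0004]
full rotvec to upright target [ 0.002  -0.0209 -0.0004]
[0.09646613 0.19008934 0.04660244]
```

move_arm(
  moves=[
    [0,[0,-0.001,0],[0,0.1,0]],
    [0,[0,0,0],[0,0.1,0]],
    [0,[0,0,0],[0,0.1,0]],
    [0,[0,0,0],[0,0.1,0]],
    [0,[0,0,0],[0,0.1,0]],
    [0,[0,0,0],[0,0.1,0]],
    [0,[0,0,0],[0,0.1,0]],
    [0,[0,0,0],[0,0.1,0]],
  ],
)

```text
time_s: 3.48
eef_pos: [0.4483, 0.1458, 0.2486]
eef_rot: [-0.607, 0.608, 0.363, -0.362]
wrist_force: [1.9, -1.5, -2.4]
opening: 0.182
```

move_arm(
  moves=[
    [0,[0,0,0],[0,0.1,0]],
    [0,[0,0,0],[0,0.1,0]],
    [0,[0,0,0],[0,0.07,0]],
    [0,[0,0,0],[0,0,0]],
    [0,[0,0,0],[0,0,0]],
    [0,[0,0,0],[0,0,0]],
  ],
)

```text
time_s: 3.98
eef_pos: [0.4482, 0.1459, 0.2487]
eef_rot: [-0.649, 0.65, 0.28, -0.28]
wrist_force: [2.9, -3.7, -1.5]
opening: 0.175
```

```bash
python3 -c "
from h import *
from bench import *
plan([.448,.146,.247],.33+np.pi/2-1.047); print(get_obs()['torque'])"
```

```text
t 3.98 pos [0.4482 0.1459 0.2487] toolx yaw 0.814 tooly [ 0.001 -0.001 -1.   ] q6 -0.75 F [ 2.9 -3.7 -1.5] open 0.175
turn about tool y -0.039 shift now [-0.0001  0.0017  0.0002] shift after turn [-0.0001  0.0017  0.0002]
full rotvec to upright target [ 0.0019 -0.0394  0.    ]
[-0.4954257  -0.47282684  2.23239236]
```

move_arm(
  moves=[
    [0,[0,0,0],[0,-0.03,0]],
    [0.6,[0,0,0],[0,0,0]],
    [0.6,[0,0,0],[0,0,0]],
    [0.6,[0,0,0],[0,0,0]],
    [0.6,[0,-0.02,0],[0,0,0]],
    [0.6,[0,-0.04,0],[0,0,0]],
    [0.8,[0,-0.04,0],[0,0,0]],
    [0.8,[0,-0.02,0],[0,0,0]],
  ],
)

```text
time_s: 4.65
eef_pos: [0.4486, 0.1462, 0.3728]
eef_rot: [-0.646, 0.646, 0.29, -0.286]
wrist_force: [1.8, -0.5, 1.1]
opening: 0.798
```

```bash
python3 - <<'E'
from bench import *
from h import *
o=get_obs(); print(o["opening"])
plan([.469,-.078,.34],.226)
out=[]
for n,(x0,y0,w,h) in dict(wrist=(0,0,560,420),side=(180,190,180,127)).items():
    c=camera(n); np.savez(f"pics/{n}2.npz",**c); im=c["pixels"]
    out.append(cv2.resize(im[y0:y0+h,x0:x0+w],(400,300),interpolation=cv2.INTER_CUBIC))
    P=cloud(c); T=(P[...,2]>.1)&(P[...,2]<.116)&(abs(P[...,0]-.449)<.05)&(abs(P[...,1]-.145)<.05)
    print(n,T.sum(),cv2.minAreaRect(P[T][:,:2].astype(np.float32)*1000) if T.sum() else 0)
cv2.imwrite("pics/c2.png",np.hstack(out)[:,:,::-1])
E
```

```text
0.797668613495924
t 4.65 pos [0.4486 0.1462 0.3728] toolx yaw 0.839 tooly [ 0.005  0.001 -1.   ] q6 -0.78 F [ 1.8 -0.5  1.1] open 0.798
turn about tool y 0.613 shift now [-0.1532  0.0327 -0.165 ] shift after turn [-0.0304  0.0328 -0.2231]
full rotvec to upright target [0.0014 0.6126 0.0049]
wrist 1797 ((447.176025390625, 146.87246704101562), (16.00588607788086, 61.559539794921875), 50.449466705322266)
side 92 ((446.2967529296875, 142.9502410888672), (25.76683235168457, 60.783409118652344), 46.432857513427734)
```

View pics/c2.png

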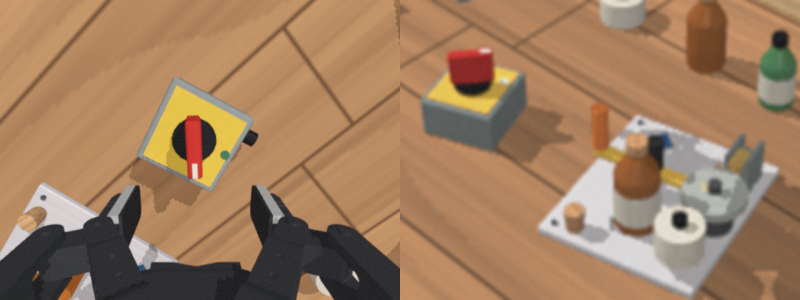

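The handle now lies at -39.5° and its pointer covers the white dot, so it is fully home. The box, knob and jig are unchanged. Next is the post.

move_arm(
  moves=[
    [0.8,[0,0,0],[0,0.12,0]],
    [0.8,[0,0,0],[0,0.12,0]],
    [0.8,[0,0,0],[0,0.12,0]],
    [0.8,[0,0,0],[0,0.12,0]],
    [0.8,[0,0,0],[0.001,0.12,0.005]],
    [0.8,[-0.01,0,-0.04],[0,0.013,0]],
    [0.8,[-0.01,0,-0.04],[0,0,0]],
    [0.8,[-0.01,0,-0.04],[0,0,0]],
  ],
)

```text
time_s: 5.42
eef_pos: [0.4453, 0.0219, 0.3671]
eef_rot: [0.703, -0.702, -0.078, 0.083]
wrist_force: [1.0, -0.1, -0.0]
opening: 0.798
```

move_arm(
  moves=[
    [0.8,[0,0,-0.04],[0,0,0]],
    [0.8,[0,0,-0.04],[0,0,0]],
    [0.8,[0,0,-0.023],[0,0,0]],
    [0.8,[0,0,0],[0,0,0]],
    [0.8,[0,0,0],[0,0,0]],
  ],
)

```text
time_s: 5.83
eef_pos: [0.469, -0.079, 0.367]
eef_rot: [0.703, -0.702, -0.076, 0.081]
wrist_force: [0.3, 0.5, -0.5]
opening: 0.795
```

```bash
python3 - <<'E'
from bench import *
from h import *
plan([.470,-.078,.255],.226)
c=camera("wrist"); np.savez("pics/w3.npz",**c); im=c["pixels"]; cv2.imwrite("pics/w3.png",im[:,:,::-1])
P=cloud(c); z=P[...,2]
hsv=cv2.cvtColor(im,cv2.COLOR_RGB2HSV); H,S,V=[hsv[...,i].astype(int) for i in range(3)]
near=np.hypot(P[...,0]-.47,P[...,1]+.078)<.04
T=(z>.118)&(z<.13)&near&(S>150); print(T.sum(),P[T].mean(0).round(4),cv2.minEnclosingCircle(P[T][:,:2].astype(np.float32)*1000))
A=(z>.057)&(z<.069)&(H>17)&(H<33)&(S>130)&(np.hypot(P[...,0]-.47,P[...,1]+.078)<.2)
print(A.sum(),P[A].mean(0).round(3),cv2.fitLine(P[A][:,:2].astype(np.float32),cv2.DIST_HUBER,0,.002,.002).ravel().round(3))
E
```

```text
t 5.83 pos [ 0.469 -0.079  0.367] toolx yaw 0.223 tooly [-0.007  0.001 -1.   ] q6 -0.64 F [ 0.3  0.5 -0.5] open 0.795
turn about tool y -0.003 shift now [0.002  0.112  0.0004] shift after turn [0.0012 0.112  0.0007]
full rotvec to upright target [-0.0029 -0.0028 -0.0068]
763 [ 0.4698 -0.0766  0.1239] ((469.987548828125, -77.62584686279297), 10.706007957458496)
1614 [ 0.509 -0.175  0.063] [ 0.61  -0.792  0.507 -0.163]
```

View pics/w3.png

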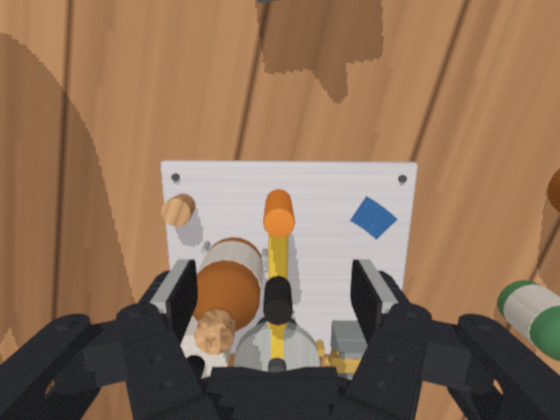

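The picture shows the post top at (279,222), centred between the jaws. The bottle is well clear at the left, the cork is at (178,210), and the blue band is at (373,217). I'll descend and grip.

move_arm(
  moves=[
    [0.8,[0.001,0.02,0],[-0.003,0,-0.007]],
    [0.8,[0,0.03,0],[0,0,0]],
    [0.8,[0,0.03,0],[0,0,0]],
    [0.8,[0,0.02,0],[0,0,0]],
    [0.8,[0,0.014,0],[0,0,0]],
    [0.8,[0,0,0],[0,0,0]],
    [0.4,[0,0,0],[0,0,0]],
    [0,[0,0,0],[0,0,0]],
  ],
)

```text
time_s: 6.55
eef_pos: [0.4708, -0.0773, 0.2552]
eef_rot: [-0.702, 0.703, 0.082, -0.079]
wrist_force: [0.4, -0.1, 0.0]
opening: 0.527
```

move_arm(
  moves=[
    [0,[0,0,0],[0,0,0]],
    [0,[0,0,0],[0,0,0]],
    [0,[0,0,0],[0,0,0]],
    [0,[0,0,0],[0,0,0]],
  ],
)

```text
time_s: 6.88
eef_pos: [0.4707, -0.078, 0.2558]
eef_rot: [-0.702, 0.704, 0.081, -0.079]
wrist_force: [-3.6, 0.9, 6.3]
opening: 0.241
```

```bash
python3 - <<'E'
from h import *
plan([.470,-.0775,.252],.226)
# per-step rows along arc, in tool axes (x toward jig +x, y down, z = jig +y), turn th each
th=.62/16; print(.165*2*np.sin(th/2)*np.array([np.cos(th/2),-np.sin(th/2)]),th)
piv=np.array([.507,-.238])
for a in (.27,.5,.62): y=.226-a; print(a, piv+.165*np.array([-np.sin(y),np.cos(y)]))
E
```

```text
t 6.88 pos [ 0.4707 -0.078   0.2558] toolx yaw 0.227 tooly [ 0.003 -0.002 -1.   ] q6 -0.64 F [-3.6  0.9  6.3] open 0.241
turn about tool y 0.001 shift now [-0.0005  0.0038  0.0007] shift after turn [-0.0005  0.0038  0.0007]
full rotvec to upright target [0.0031 0.0014 0.0025]
[ 0.00639215 -0.00012386] 0.03875
0.27 [ 0.51425766 -0.07315969]
0.5 [ 0.55164642 -0.07915512]
0.62 [ 0.57034102 -0.08564215]
```

move_arm(
  moves=[
    [0,[0.0064,0,-0.0001],[0,0.0388,0]],
    [0,[0.0064,0,-0.0001],[0,0.0388,0]],
    [0,[0.0064,0,-0.0001],[0,0.0388,0]],
    [0,[0.0064,0,-0.0001],[0,0.0388,0]],
    [0,[0.0064,0,-0.0001],[0,0.0388,0]],
    [0,[0.0064,0,-0.0001],[0,0.0388,0]],
    [0,[0.0064,0,-0.0001],[0,0.0388,0]],
    [0,[0.0064,0,-0.0001],[0,0.0388,0]],
  ],
)

```text
time_s: 7.55
eef_pos: [0.5207, -0.0745, 0.2557]
eef_rot: [-0.705, 0.708, -0.03, 0.029]
wrist_force: [-10.9, -4.5, 10.9]
opening: 0.242
```

move_arm(
  moves=[
    [0,[0.0064,0,-0.0001],[0,0.0388,0]],
    [0,[0.0064,0,-0.0001],[0,0.0388,0]],
    [0,[0.0064,0,-0.0001],[0,0.0388,0]],
    [0,[0.0064,0,-0.0001],[0,0.0388,0]],
    [0,[0.0064,0,-0.0001],[0,0.0388,0]],
    [0,[0.0064,0,-0.0001],[0,0.0388,0]],
    [0,[0.0064,0,-0.0001],[0,0.0388,0]],
    [0,[0.0064,0,-0.0001],[0,0.0388,0]],
  ],
)

```text
time_s: 8.22
eef_pos: [0.5705, -0.0868, 0.2558]
eef_rot: [-0.692, 0.695, -0.138, 0.139]
wrist_force: [-8.5, -4.4, 7.3]
opening: 0.244
```

move_arm(
  moves=[
    [0,[0,0,0],[0,0,0]],
    [0,[0,0,0],[0,0,0]],
    [0,[0,0,0],[0,0,0]],
    [0,[0,0,0],[0,0,0]],
  ],
)

```text
time_s: 8.55
eef_pos: [0.5703, -0.0868, 0.2558]
eef_rot: [-0.692, 0.695, -0.138, 0.138]
wrist_force: [-8.0, -3.6, 6.4]
opening: 0.238
```

```bash
python3 - <<'E'
from bench import *
from h import *
plan([.5703,-.0856,.2558],.226-.62)
out=[]
for n,(x0,y0,w,h) in dict(scene=(190,150,170,128),side=(180,190,180,135)).items():
    c=camera(n); im=c["pixels"]; out.append(cv2.resize(im[y0:y0+h,x0:x0+w],(400,300),interpolation=cv2.INTER_CUBIC))
c=camera("wrist"); out2=cv2.resize(c["pixels"],(400,300))
cv2.imwrite("pics/c4.png",np.vstack([np.hstack(out),np.hstack([out2,out2*0])])[:,:,::-1])
P=cloud(c); z=P[...,2]; hsv=cv2.cvtColor(c["pixels"],cv2.COLOR_RGB2HSV)
T=(z>.112)&(z<.13)&(hsv[...,1]>150)&(hsv[...,0]<16)&(np.hypot(P[...,0]-.57,P[...,1]+.086)<.05)
if T.sum(): print("post",T.sum(),P[T].mean(0).round(4))
E
```

```text
t 8.55 pos [ 0.5703 -0.0868  0.2558] toolx yaw -0.393 tooly [ 0.    -0.004 -1.   ] q6 0.04 F [-8.  -3.6  6.4] open 0.238
turn about tool y 0.001 shift now [-0.0004 -0.      0.0011] shift after turn [-0.0004 -0.      0.0011]
full rotvec to upright target [0.0033 0.001  0.0015]
post 3231 [ 0.5708 -0.0837  0.1224]
```

View pics/c4.png

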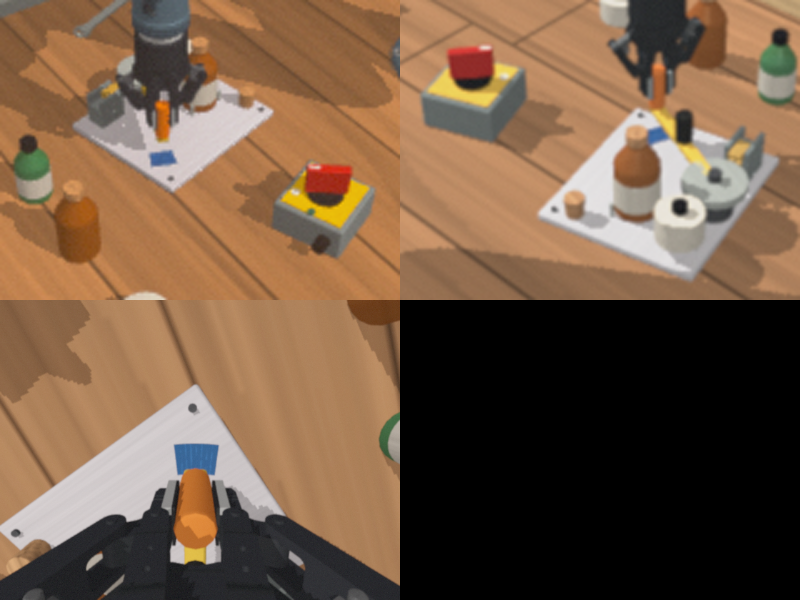

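The gripped post stands over the middle of the blue band (wrist view, about (195,490)). The spring force is steady at about 9 N. The bottles and cork are standing in place, and the isolator is still at off.

```bash
python3 -c "
from bench import *
print(hand_in())"
```

```text
the job is handed in; nothing more can be done
None
```

The jig is safe and held open, and I handed in at about 8.6 s on the robot's clock with the gripper still on the post.

- **Isolator:** I gripped the red handle and turned it clockwise to its off stop. It pushed back with about 2.2 N m at the stop. After I let go, the blade measured about 59° round from its start (nominal 60°), with its pointer over the white dot.
- **Pressure arm:** Only after that did I grip the orange post from above and swing it along its arc, past the click, to about 0.62 rad. That is the middle of the blue band.
- **Last checks:**
  - The measured post centre was within about 2 mm of the target.
  - The horizontal force on the wrist held steady at about 9 N, close to the spring force expected there.
  - In the last pictures the isolator was still at off, and the bottles and cork stood where they were.
- **Not checked:** The label roll, screwdriver and wrench were not measured again. The arm never worked near them. No check failed or disagreed.

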